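# Pop the laser head's service hatch and confirm it

## Robot

A 7-joint arm with a two-finger parallel gripper is mounted at the origin on the work surface. World frame = base frame: x ahead of the robot, y to its left, z up, the work surface at z = 0. Lengths are in mm, angles in rad, forces in N, time in s.
With the tool pointing down it reaches from about 425 to 925 mm from the base axis. Payload 6.8 kg.
Tool frame: the origin (TCP) lies between the finger pads; the fingertips stand 17 mm ahead of it and the grasp point (between the pads) lies 2 mm behind it (env.finger_overhang is the distance from the TCP to the fingertips, in mm); z points along the fingers, x is the direction in which the jaws open and shut, and the axes are right-handed (so a half turn about z gives the same grasp; the last joint's range is limited). The gripper opens to 85 mm and grips with 20 to 120 N. Pads are 22 mm wide; open, the fingers measure 114 mm over their backs; the gripper's body (76 mm by 85 mm) begins 54 mm behind the grasp point. The pads swing forward as they close: fully open they stand 13 mm farther back than shut.
Start: joints at [-1.236, 0.477, 0.022, 1.555, -0.011, 1.109, -0.083], TCP at [289.217, 609.918, 248.308] pointing down, gripper open.
Joint ranges: [-2.96, 2.96], [-0.34, 2.1], [-1.41, 1.46], [0.24, 2.44], [-1.37, 4.51], [0.17, 1.92], [-2.96, 2.96]. Speed limits (rad/s): [2.39, 2.39, 3.14, 3.14, 3.14, 3.14, 3.14].

## Interface

Orientations are given as a rotation vector (axis times angle).
In Python, from rig import sensors, grab_frame, camera_params, order, nets, env gives the robot as it stands.
- The arm moves only by the tool servo_tool, never from a script. Its argument "targets" is a list of rows, each an object of numbers: "x", "y", "z": the shift along the tool's x, y, z in mm; "spin": the turn about the tool's z in rad. In form: [{"x": .., "y": .., "z": .., "spin": ..}, ...]. A call has 1 to 12 rows; each row shifts and turns the commanded pose from where the row before left it, along the tool's axes as they then stand; what a row does not reach is not made up. A row lasts 1/8 s, in which the tool goes at most 62.5 mm and 10.7 degrees, less where a joint would pass 70% of its speed; a pose out of reach is approached as far as the arm can. A call is refused whole if a number of a shift passes 62.5 or a number of a turn 0.188, either way. A call with a gripper value outside its range is refused whole. "fingers" is the closure, from 0 (fully open) to 1 (shut), set as the call begins (left out, the last holds). The fingers move at their own pace and stop on an object; the grip force is fixed at half the most. Time passes only in rows, so rows that do not move let the fingers close. It gives the time, the measured TCP pose, the force and the opening at its end, in the units of the state.
- sensors.read_state(): the state, without advancing time (a new reading comes with each control period).
- grab_frame(name): name is "scene" or "top"; returns the picture (420x560x3 uint8, red, green, blue); there is no depth.
- camera_params(name): a dict with "vfov" (degrees; the focal length in pixels is half the picture's height over the tangent of half this angle, whatever the lens; pixels are square), "cx", "cy" (the principal point, pixels), "T" (4x4, takes a point from camera to world coordinates). Camera axes: x right, y down, z forward; pixel columns grow to the right and rows downward; lengths in mm; the calibration is good to about 2 mm. A picture is of the moment at which its call begins. camera_params takes no time and is no camera call.
- order.close_job(): hands the job in, once; it reports no verdict.
Trained networks look in the newest picture that a camera, given by its name, has taken for a name from the list of things; names that differ only in an ending like _2 or _b are one class to them, and where a whole thing is asked for, a point or a joint stands for the part that bears it (a point fixed in the world has none). Each returns a list of dicts, best first, with "confidence" (0 to 1); they miss things now and then, are a little off and sometimes report something else, mostly with a low value. They report only what shows in the picture. A call takes as long as a camera call. They do not tell look-alikes from the thing itself.
- nets.find_in(camera, thing): "rect" ([left, top, right, bottom] in pixels, round what is visible of it).
- nets.place_of(camera, thing): "at" ([column, row] in pixels: a listed point, or the origin of a listed thing).
The state is a dict: "t": time; "q": joint angles; "qd": joint speeds; "joint_efforts": joint torques, N m; "tool_pos": TCP position; "tool_rot": TCP orientation; "ft_force": force on the tool from outside, world axes, zero at the start; "moment": the same for the moment, N m; "opening": finger opening in mm.
Only numpy, scipy, OpenCV 4.12 (cv2) and the standard library are available. Lean on these libraries where they do the work, as an engineer would, in place of code of your own. Each camera call takes 0.05 s, during which the arm holds its last target.

## Task

Open the service hatch of the red laser head: push its yellow pad in once with the fingertips, let go so that the hatch pops up, and keep off it for two to three seconds to see that it stays fully open. Then press the green button on the loose grey box all the way down to confirm, let it come back up and move clear. Do not push the hatch shut again, do not open the white head, do not press the green button before the hatch is open, and do not pick up or shove the grey box or knock the other things about: nothing here is to be grasped.

Things in the scene. Friction and masses are not known exactly. Their poses are not given: they have to be found in the camera images.
- laser_pad (a point): red instrument head, a fixed housing 170 x 130 x 90 mm (x, y, height) with a bare aluminium hatch 84 x 72 mm in its top. This point is the centre of the top of the round yellow press pad (30 mm across, 8 mm high, so 98 mm above the table when shut) on the hatch; it moves with the hatch. z is the hatch's outward normal, x points from the pad towards the hinge, which is 62 mm away
- laser_hatch (a joint): hatch of the red head, hinged along the edge of the housing farther from the robot. 0 = shut and latched, negative = pressed in (stop at -0.105 rad, 6.5 mm at the pad), 1.0 rad = fully open, pad side tilted up. It sits on a push-push latch: pressing the pad down by at least 4 mm (about 3 N, then a hard stop at 6.5 mm) and letting go frees it, and a spring swings it to 1.0 rad within about 1.2 s, where it stays; pushing the open hatch down fully latches it shut again
- laser_hinge (a point): middle of the hinge line of the red head's hatch, level with the housing's top (90 mm up); x is the housing's x axis, which points away from the robot side, y lies along the hinge
- laser_pin (a joint): follower pin of the red head's latch, under the hatch (m). 0 = latched shut, +0.009 at rest when the hatch is free or open, up to +0.016 as it swings out; it goes negative only while an open hatch is being pushed shut again
- sensor_pad (a point): white instrument head, a fixed housing 170 x 130 x 90 mm (x, y, height) with a bare aluminium hatch 84 x 72 mm in its top. This point is the centre of the top of the round yellow press pad (30 mm across, 8 mm high, so 98 mm above the table when shut) on the hatch; it moves with the hatch. z is the hatch's outward normal, x points from the pad towards the hinge, which is 62 mm away. Same hatch as the red head's, but to be left shut
- sensor_hatch (a joint): hatch of the white head, hinged along the edge of the housing farther from the robot. 0 = shut and latched, negative = pressed in (stop at -0.105 rad, 6.5 mm at the pad), 1.0 rad = fully open, pad side tilted up. It sits on a push-push latch: pressing the pad down by at least 4 mm (about 3 N, then a hard stop at 6.5 mm) and letting go frees it, and a spring swings it to 1.0 rad within about 1.2 s, where it stays; pushing the open hatch down fully latches it shut again
- confirm_top (a point): centre of the top of the green round push button (28 mm across, its top 57 mm above the table) on the loose grey confirm box
- confirm (a joint): the green button (m): 0 = up, grows as it is pressed straight down, stop at 0.006; fully down takes about 4 N; it springs back
- confirm_box: loose grey box with the green button, 100 x 70 x 35 mm, 0.6 kg, on rubber feet; origin at the centre of its underside, x along its 100 mm side, z up; the button is 10 mm towards -x from the centre
- lens_post: lens in a black ring on a steel post, foot 50 mm across, 108 mm high; loose bystander, stands on the table, origin at the centre of its underside, z up
- mirror_mount: black mirror mount on a 50 x 50 mm foot, 95 mm high; loose bystander, stands on the table, origin at the centre of its underside, z up
- solvent_bottle: small bottle with blue cap, 48 mm across, 100 mm high; loose bystander, stands on the table, origin at the centre of its underside, z up
- driver: screwdriver lying on the table, 170 mm long, about 30 mm high; loose bystander
- cap_jar: small jar with black lid, 52 mm across, 55 mm high; loose bystander, stands on the table, origin at the centre of its underside, z up
- power_head: black power-meter head, 60 x 50 x 30 mm; loose bystander, stands on the table, origin at the centre of its underside, z up
There are look-alikes about, which are no part of the job. Leave any orange, purple or turquoise look-alike of the confirm_box alone.

How it is judged:
By the outcome, as a careful person would: the job done as asked, in the order asked, and still so for the second after the job is handed in, with the robot touching nothing.
It also fails if it takes over 38 s, if anything falls off the work surface, if the arm or the gripper's body presses on something with over 40 N, if the wrist force passes 120 N, or if a joint passes its speed limit or range.

## Working session

There is one attempt and no reset: what is moved stays moved. The work goes in short steps, Python scripts to look and compute and a tool call to move; the robot and the scene stay as the last step left them, time stands still between calls to the robot, and variables do not carry over. Pictures are saved under pics/ and viewed, and the job is handed in when it is done.

Besides the shell and the picture viewer there is one more tool, called after ">>>" as name([rows], argument=value, ...), one row to a line, values as JSON. servo_tool: Moves the arm, as the interface text tells. Its arguments: {"type":"object","properties":{"targets":{"type":"array"},"fingers":{"type":"number"}},"required":["targets"]}

```bash
mkdir -p pics; ls; cat > h.py <<'E'
import numpy as np, cv2
from rig import sensors, grab_frame, camera_params, order, nets, env
def snap(n,f):
    im=grab_frame(n); cv2.imwrite('pics/'+f+'.png',cv2.cvtColor(im,cv2.COLOR_RGB2BGR)); return im
def ray(n,uv):
    p=camera_params(n); f=210/np.tan(np.radians(p['vfov'])/2); T=np.array(p['T'])
    d=T[:3,:3]@np.array([(uv[0]-p['cx'])/f,(uv[1]-p['cy'])/f,1]); return T[:3,3],d
def atz(n,uv,z):
    o,d=ray(n,uv); return o+d*(z-o[2])/d[2]
def proj(n,P):
    p=camera_params(n); f=210/np.tan(np.radians(p['vfov'])/2); T=np.array(p['T'])
    c=T[:3,:3].T@(np.array(P)-T[:3,3]); return [p['cx']+f*c[0]/c[2],p['cy']+f*c[1]/c[2]]
E
python3 - <<'E'
from h import *
np.set_printoptions(precision=3,suppress=True)
for n in('scene','top'):
    snap(n,n+'0'); print(camera_params(n))
    for t,z in(('laser_pad',98),('sensor_pad',98),('confirm_top',57)):
        for r in nets.place_of(n,t): print(n,t,r,atz(n,r['at'],z))
print(sensors.read_state(),env.finger_overhang)
E
```

```text
pics
{'vfov': 49.26520268598395, 'cx': 280.621002670243, 'cy': 206.3277952968354, 'T': array([[   0.471,    0.56 ,   -0.681, 1419.425],
       [   0.882,   -0.311,    0.354, -408.529],
       [  -0.013,   -0.768,   -0.64 ,  871.884],
       [   0.   ,    0.   ,    0.   ,    1.   ]])}
scene laser_pad {'at': [338.2, 167.7], 'confidence': 0.62} [522.21  249.916  98.   ]
scene sensor_pad {'at': [200.3, 231.7], 'confidence': 0.96} [ 586.094 -201.293   98.   ]
scene confirm_top {'at': [264.1, 218.5], 'confidence': 0.56} [576.054 -20.959  57.   ]
scene confirm_top {'at': [274.0, 161.5], 'confidence': 0.43} [348.029 127.644  57.   ]
scene confirm_top {'at': [171.1, 202.1], 'confidence': 0.42} [ 386.015 -219.576   57.   ]
scene confirm_top {'at': [250.2, 188.8], 'confidence': 0.41} [439.074   2.091  57.   ]
{'vfov': 54.28858561124428, 'cx': 281.1562091071075, 'cy': 208.49097452366527, 'T': array([[   0.022,   -0.981,    0.192,  315.263],
       [  -1.   ,   -0.022,    0.003,   29.029],
       [   0.001,   -0.192,   -0.981, 1322.   ],
       [   0.   ,    0.   ,    0.   ,    1.   ]])}
top lase
[... 261 characters left out ...]
p {'at': [291.1, 251.5], 'confidence': 0.53} [428.019  -0.351  57.   ]
top confirm_top {'at': [360.7, 268.6], 'confidence': 0.49} [ 380.539 -214.174   57.   ]
top confirm_top {'at': [299.4, 203.9], 'confidence': 0.46} [578.471 -23.89   57.   ]
{'t': 0.4, 'q': array([-1.236,  0.477,  0.022,  1.556, -0.011,  1.109, -0.083]), 'qd': array([ 0.001, -0.001, -0.   , -0.001, -0.001, -0.001,  0.001]), 'joint_efforts': array([ -0.002, -59.563,   1.604, -28.112,   0.012,   0.004,  -0.   ]), 'tool_pos': array([289.193, 609.835, 248.155]), 'tool_rot': array([ 2.655,  1.679, -0.   ]), 'ft_force': array([-0.436, -0.069,  0.43 ]), 'moment': array([-0.022,  0.004,  0.023]), 'opening': 85.27571670508796} 17.0
```

View pics/scene0.png

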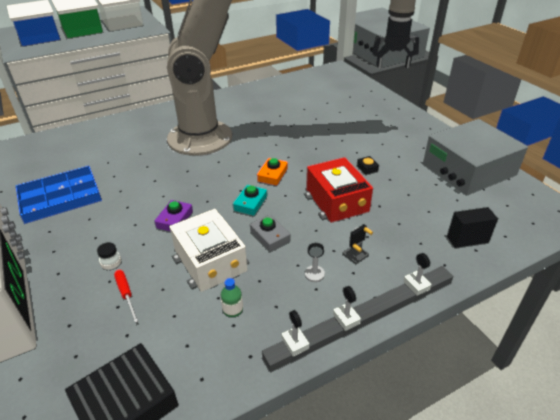

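View pics/top0.png

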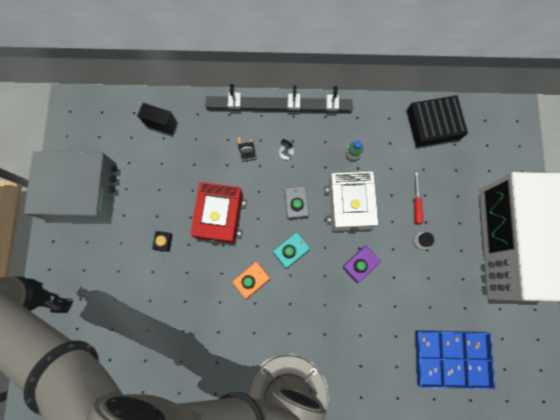

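```bash
python3 - <<'E'
from h import *
np.set_printoptions(precision=2,suppress=True)
S={}
for n,boxes in(('scene',{'laser':(315,150,365,200),'sensor':(185,215,225,250),'confirm':(250,210,290,245)}),('top',{'laser':(195,195,235,235),'sensor':(335,185,375,220),'confirm':(283,185,312,222)})):
    im=cv2.imread(f'pics/{n}0.png'); hsv=cv2.cvtColor(im,cv2.COLOR_BGR2HSV)
    for k,(a,b,c,d) in boxes.items():
        s=hsv[b:d,a:c]; lo,hi=((20,120,120),(35,255,255)) if k!='confirm' else ((45,90,40),(80,255,255))
        m=cv2.inRange(s,lo,hi); ys,xs=np.nonzero(m); uv=(xs.mean()+a,ys.mean()+b)
        S[n,k]=uv; print(n,k,len(xs),np.array(uv),np.ptp(xs)+1,np.ptp(ys)+1,atz(n,uv,98 if k!='confirm' else 57))
    print(n,'base',proj(n,[0,0,0]),'tcp',proj(n,sensors.read_state()['tool_pos']))
for k in('laser','sensor','confirm'):
    o1,d1=ray('scene',S['scene',k]);o2,d2=ray('top',S['top',k])
    A=np.stack([d1,-d2],1);t=np.linalg.lstsq(A,o2-o1,rcond=None)[0]
    p1,p2=o1+t[0]*d1,o2+t[1]*d2;print(k,p1,p2,np.linalg.norm(p1-p2))
for n,bx in(('scene',(290,140,390,240)),('top',(180,170,250,250))):
    im=cv2.imread(f'pics/{n}0.png');a,b,c,d=bx;
    x=cv2.resize(im[b:d,a:c],None,fx=5,fy=5,interpolation=cv2.INTER_CUBIC);cv2.imwrite(f'pics/{n}0l.png',x)
im=cv2.imread('pics/top0.png');cv2.imwrite('pics/top0c.png',cv2.resize(im[160:300,220:400],None,fx=4,fy=4,interpolation=cv2.INTER_CUBIC))
E
```

```text
scene laser 59 [339.78 170.39] 33 41 [535.77 246.38  98.  ]
scene sensor 79 [202.85 229.84] 11 9 [ 582.73 -193.31   98.  ]
scene confirm 92 [267.22 221.75] 12 10 [591.86 -19.54  57.  ]
scene base [np.float64(199.29713446119376), np.float64(137.05167279964536)] tcp [np.float64(392.6064058578929), np.float64(65.44912670171865)]
top laser 43 [213.98 215.58] 7 8 [527.94 236.46  98.  ]
top sensor 45 [354.93 203.44] 7 8 [ 575.16 -191.65   98.  ]
top confirm 70 [296.93 203.  ] 10 9 [581.2  -16.05  57.  ]
top base [np.float64(288.0261248356346), np.float64(395.09645106502535)] tcp [np.float64(54.1981224542607), np.float64(293.75832870856794)]
laser [534.06 247.65  96.5 ] [528.67 237.17  93.79] 12.088109765602042
sensor [ 576.65 -191.75   92.38] [ 576.33 -192.64   92.47] 0.9562286665408328
confirm [583.32 -15.52  48.59] [582.97 -16.35  48.55] 0.9032538170566756
```

View pics/top0c.png

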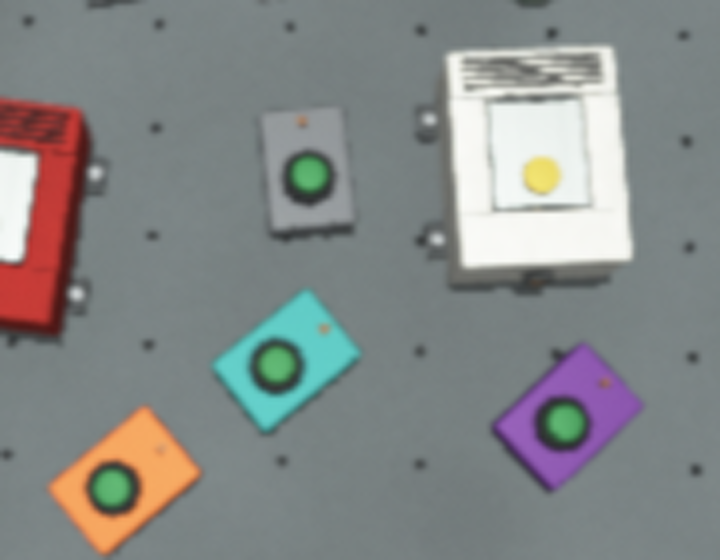

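View pics/scene0l.png

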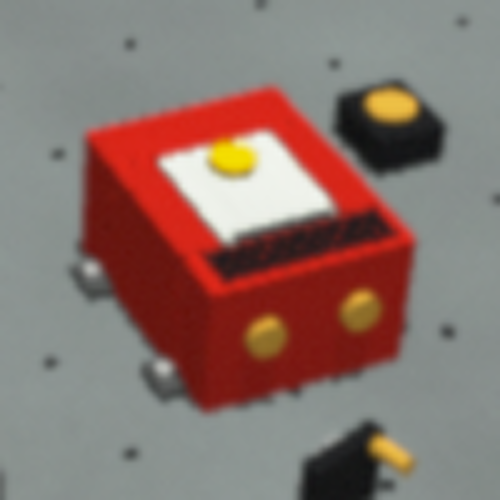

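View pics/top0l.png

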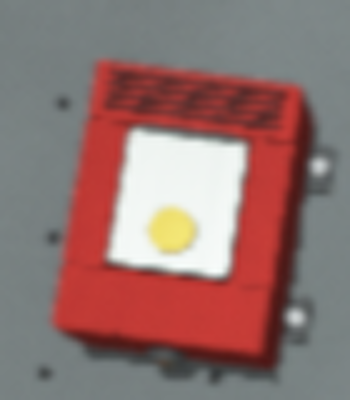

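```bash
python3 - <<'E'
from h import *
np.set_printoptions(precision=2,suppress=True)
def tri(u1,u2):
    o1,d1=ray('scene',u1);o2,d2=ray('top',u2)
    t=np.linalg.lstsq(np.stack([d1,-d2],1),o2-o1,rcond=None)[0]
    return o1+t[0]*d1,o2+t[1]*d2
for uv in((336.4,171.6),(336.4,171.2)):print(atz('scene',uv,98),tri(uv,(214.2,215.8)))
# mask cleaned
im=cv2.imread('pics/scene0.png');h=cv2.cvtColor(im,cv2.COLOR_BGR2HSV)[160:185,325:348]
m=cv2.inRange(h,(20,120,120),(35,255,255));ys,xs=np.nonzero(m);print(xs.mean()+325,ys.mean()+160,len(xs))
# housing corners top view (z=90) from crop: TL(100,62) TR(300,88) BR(270,352?) 
for c in((100,62),(300,88),(55,330),(275,355)):print(c,atz('top',(180+c[0]/5,170+c[1]/5),90))
for c in((88,133),(275,88),(415,240),(212,295)):print(c,atz('scene',(290+c[0]/5,140+c[1]/5),90))
# grey box top corners z=35
for c in((262,115),(340,107),(353,225),(272,232)):print(c,atz('top',(220+c[0]/4,160+c[1]/4),35))
E
```

```text
[536.05 234.5   98.  ] (array([529.58, 239.21,  92.33]), array([528.37, 236.81,  91.72]))
[534.38 235.6   98.  ] (array([529.45, 239.19,  93.69]), array([528.14, 236.59,  93.02]))
336.078431372549 171.2156862745098 51
(100, 62) [632.81 286.77  90.  ]
(300, 88) [619.   162.02  90.  ]
(55, 330) [465.12 303.91  90.  ]
(275, 355) [452.93 170.22  90.  ]
(88, 133) [463.97 180.73  90.  ]
(275, 88) [478.4 304.4  90. ]
(415, 240) [642.2  286.62  90.  ]
(212, 295) [628.36 161.22  90.  ]
(262, 115) [632.04  20.79  35.  ]
(340, 107) [640.11 -42.15  35.  ]
(353, 225) [543.45 -53.59  35.  ]
(272, 232) [536.35  10.89  35.  ]
```

```bash
cat >> h.py <<'E'
from scipy.spatial.transform import Rotation as R
def todelta(P):
    s=sensors.read_state(); return R.from_rotvec(s['tool_rot']).as_matrix().T@(np.array(P)-s['tool_pos'])
E
python3 - <<'E'
from h import *
np.set_printoptions(precision=3,suppress=True)
s=sensors.read_state();print(s['t'],R.from_rotvec(s['tool_rot']).as_matrix());print(todelta([531,236,175]))
E
```

```text
0.4 [[ 0.428  0.904 -0.   ]
 [ 0.904 -0.428 -0.   ]
 [-0.     0.    -1.   ]]
[-234.164  378.657   73.223]
```

>>> servo_tool([
  {"x":-13,"y":21,"z":0},
  {"x":-24,"y":39,"z":5},
  {"x":-24,"y":39,"z":5},
  {"x":-24,"y":39,"z":5},
  {"x":-24,"y":39,"z":5},
  {"x":-24,"y":39,"z":5},
  {"x":-24,"y":39,"z":5},
  {"x":-24,"y":39,"z":10},
  {"x":-24,"y":39,"z":10},
  {"x":-20,"y":32,"z":10},
  {"x":-9,"y":14,"z":8},
  {"x":0,"y":0,"z":0},
], fingers=1)

```text
schema error: expected keys x, y, z, spin
```

```bash
python3 - <<'E'
from h import *
np.set_printoptions(precision=2,suppress=True)
snap('scene','scene1');snap('top','top1')
s=sensors.read_state();print(s['t'],s['tool_pos'],s['tool_rot'],s['ft_force'],s['opening'],todelta([531,236,165]))
for n,bx in(('scene',(280,90,400,220)),('top',(170,150,270,250))):
    im=cv2.imread(f'pics/{n}1.png');a,b,c,d=bx
    u=proj(n,s['tool_pos']+[0,0,-17]);v=proj(n,[s['tool_pos'][0],s['tool_pos'][1],98])
    x=cv2.resize(im[b:d,a:c],None,fx=5,fy=5,interpolation=cv2.INTER_CUBIC)
    for q,col in((u,(255,0,0)),(v,(0,255,0))): cv2.circle(x,(int((q[0]-a)*5),int((q[1]-b)*5)),5,col,1)
    print(u,v)
    cv2.imwrite(f'pics/{n}1l.png',cv2.resize(x,(450,450)))
a=cv2.imread('pics/scene1l.png');b=cv2.imread('pics/top1l.png');cv2.imwrite('pics/both1.png',cv2.resize(np.hstack([a,b]),(800,400)))
E
```

```text
0.5 [289.2  609.88 248.25] [ 2.65  1.68 -0.  ] [-0.41  0.21 -0.27] 85.69616330671741 [-234.22  378.67   83.28]
[np.float64(391.89883866087206), np.float64(70.29523692920148)] [np.float64(386.5615433421817), np.float64(106.24237666070081)]
[np.float64(57.70405586797975), np.float64(293.67248688851413)] [np.float64(82.04828054326481), np.float64(293.1115162472682)]
```

View pics/both1.png

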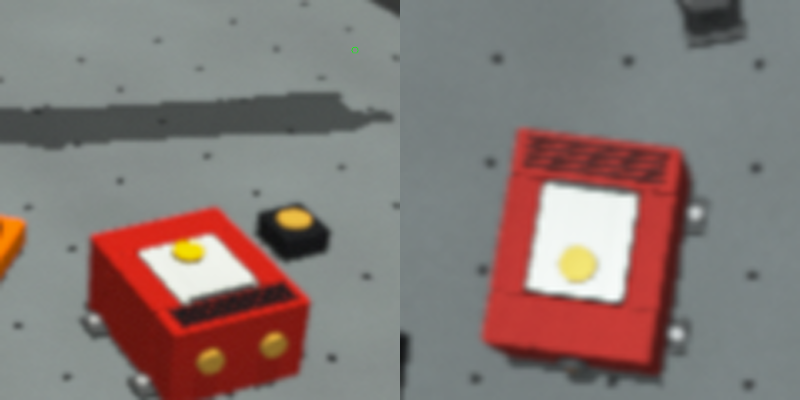

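The move was refused (spin key missing); the scene is unchanged, with the pad still shut. I'll resend it with all keys.

>>> servo_tool([
  {"x":-13,"y":21,"z":0,"spin":0},
  {"x":-24,"y":39,"z":5,"spin":0},
  {"x":-24,"y":39,"z":5,"spin":0},
  {"x":-24,"y":39,"z":5,"spin":0},
  {"x":-24,"y":39,"z":5,"spin":0},
  {"x":-24,"y":39,"z":5,"spin":0},
  {"x":-24,"y":39,"z":5,"spin":0},
  {"x":-24,"y":39,"z":10,"spin":0},
  {"x":-24,"y":39,"z":10,"spin":0},
  {"x":-20,"y":32,"z":10,"spin":0},
  {"x":-9,"y":14,"z":8,"spin":0},
  {"x":0,"y":0,"z":0,"spin":0},
], fingers=1)

```text
t: 2.0
tool_pos: [531.3, 234.6, 179.8]
tool_rot: [2.657, 1.676, -0.002]
ft_force: [-0.5, 0.8, 0.1]
opening: -0.1
```

```bash
cat > look.py <<'E'
from h import *
import sys
np.set_printoptions(precision=2,suppress=True)
def look(tag,boxes,zt,tgt):
    out=[];s=None
    for n,(a,b,c,d) in boxes.items():
        im=snap(n,n+tag); im=cv2.cvtColor(im,cv2.COLOR_RGB2BGR); s=sensors.read_state()
        u=proj(n,s['tool_pos']+[0,0,-17]);v=proj(n,[s['tool_pos'][0],s['tool_pos'][1],zt])
        k=400/(c-a)
        x=cv2.resize(im[b:d,a:c],(400,int((d-b)*k)),interpolation=cv2.INTER_CUBIC)[:600]
        for q,col in((u,(255,0,0)),(v,(0,255,0))): cv2.circle(x,(int((q[0]-a)*k),int((q[1]-b)*k)),5,col,1)
        print(n,u,v);out.append(x)
    print(s['t'],s['tool_pos'],s['tool_rot'],s['ft_force'],s['opening'],todelta(tgt))
    h=max(o.shape[0] for o in out)
    cv2.imwrite(f'pics/both{tag}.png',np.hstack([np.pad(o,((0,h-o.shape[0]),(0,0),(0,0))) for o in out]))
E
python3 -c "
from look import *
look('2',{'scene':(280,90,400,210),'top':(170,150,270,250)},98,[531,236,125])"
```

```text
scene [np.float64(337.46312149024794), np.float64(151.52063831336022)] [np.float64(335.9770248767553), np.float64(170.49987021972186)]
top [np.float64(210.01181496223091), np.float64(210.66143703673086)] [np.float64(213.66969735175343), np.float64(214.68787760433307)]
2.1 [530.67 237.54 180.5 ] [-2.65 -1.68 -0.  ] [-0.18  0.91 -0.55] -0.006371706729396646 [-1.29  1.   55.5 ]
```

View pics/both2.png

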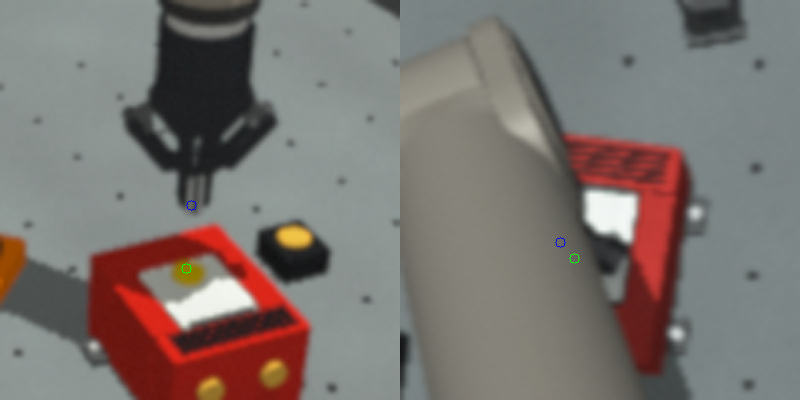

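>>> servo_tool([
  {"x":0,"y":0,"z":10,"spin":0},
  {"x":-1,"y":1,"z":20,"spin":0},
  {"x":0,"y":0,"z":15,"spin":0},
  {"x":0,"y":0,"z":10,"spin":0},
  {"x":0,"y":0,"z":3,"spin":0},
  {"x":0,"y":0,"z":0,"spin":0},
])

```text
t: 2.85
tool_pos: [532.0, 234.9, 122.4]
tool_rot: [-2.655, -1.679, -0.0]
ft_force: [0.1, -0.3, 0.0]
opening: -0.3
```

>>> servo_tool([
  {"x":0,"y":0,"z":3,"spin":0},
  {"x":0,"y":0,"z":2,"spin":0},
  {"x":0,"y":0,"z":0,"spin":0},
])

```text
t: 3.22
tool_pos: [531.8, 234.7, 117.3]
tool_rot: [-2.655, -1.679, 0.0]
ft_force: [-0.0, -0.6, -0.8]
opening: -0.1
```

```bash
python3 -c "
from look import *
look('3',{'scene':(280,90,400,210),'top':(170,150,270,250)},98,[531,236,115])"
```

```text
scene [np.float64(335.71887150766014), np.float64(170.1926352003715)] [np.float64(335.6677550287793), np.float64(170.8494994335246)]
top [np.float64(214.4743016097874), np.float64(214.15984001603903)] [np.float64(214.59902592943075), np.float64(214.29979147483252)]
3.325 [531.93 234.78 117.38] [-2.66 -1.68 -0.  ] [-0.53  0.65  0.07] 0.12902363084773766 [ 0.7  -1.36  2.38]
```

View pics/both3.png

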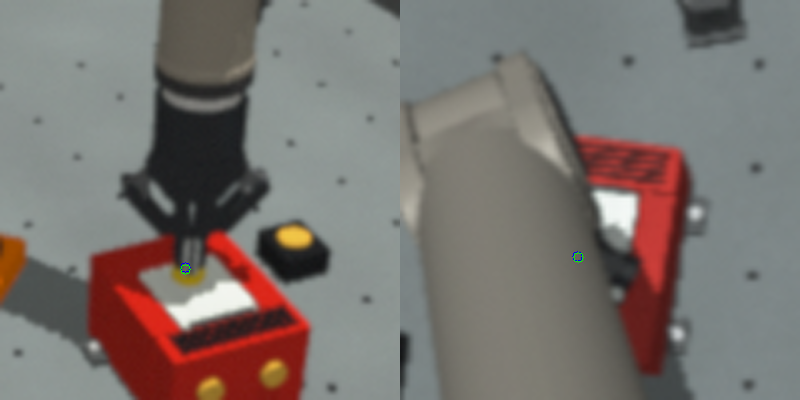

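>>> servo_tool([
  {"x":1,"y":2,"z":2,"spin":0},
  {"x":0,"y":0,"z":1,"spin":0},
  {"x":0,"y":0,"z":0,"spin":0},
])

```text
t: 3.7
tool_pos: [534.3, 234.9, 114.4]
tool_rot: [-2.655, -1.679, -0.001]
ft_force: [0.3, -0.0, 1.6]
opening: -0.2
```

>>> servo_tool([
  {"x":0,"y":0,"z":1,"spin":0},
  {"x":0,"y":0,"z":1,"spin":0},
  {"x":0,"y":0,"z":0,"spin":0},
])

```text
t: 4.08
tool_pos: [534.1, 234.9, 112.3]
tool_rot: [-2.655, -1.68, -0.0]
ft_force: [-1.0, 1.1, 2.2]
opening: 0.1
```

>>> servo_tool([
  {"x":0,"y":0,"z":1,"spin":0},
  {"x":0,"y":0,"z":1,"spin":0},
  {"x":0,"y":0,"z":0,"spin":0},
])

```text
t: 4.45
tool_pos: [533.9, 234.9, 110.1]
tool_rot: [-2.655, -1.68, 0.0]
ft_force: [-2.4, 0.7, 3.0]
opening: 0.0
```

Contact at z≈115, matching 98+17; now about 5 mm in. Press to the stop.

>>> servo_tool([
  {"x":0,"y":0,"z":1,"spin":0},
  {"x":0,"y":0,"z":0.7,"spin":0},
  {"x":0,"y":0,"z":0,"spin":0},
])

```text
t: 4.82
tool_pos: [534.0, 235.0, 109.5]
tool_rot: [-2.655, -1.679, -0.0]
ft_force: [-3.9, -0.3, 11.6]
opening: -0.2
```

>>> servo_tool([
  {"x":0,"y":0,"z":-25,"spin":0},
  {"x":-5,"y":-10,"z":-45,"spin":0},
  {"x":-12,"y":-25,"z":-50,"spin":0},
  {"x":-12,"y":-25,"z":-40,"spin":0},
  {"x":0,"y":0,"z":-10,"spin":0},
  {"x":0,"y":0,"z":0,"spin":0},
  {"x":0,"y":0,"z":0,"spin":0},
  {"x":0,"y":0,"z":0,"spin":0},
  {"x":0,"y":0,"z":0,"spin":0},
  {"x":0,"y":0,"z":0,"spin":0},
  {"x":0,"y":0,"z":0,"spin":0},
  {"x":0,"y":0,"z":0,"spin":0},
])

```text
t: 6.32
tool_pos: [467.5, 234.3, 278.6]
tool_rot: [-2.655, -1.679, -0.0]
ft_force: [0.3, 0.6, -0.6]
opening: 0.1
```

```bash
python3 -c "
from look import *
look('4',{'scene':(230,60,400,240),'top':(170,150,330,290)},98,[583,-16,150])"
```

```text
scene [np.float64(326.43731072883276), np.float64(110.72577194557041)] [np.float64(323.66730646264153), np.float64(159.9767448698468)]
top [np.float64(203.53313691312496), np.float64(227.43648532960586)] [np.float64(213.60767817321076), np.float64(235.40721833577965)]
6.425 [467.46 234.32 278.66] [-2.66 -1.68 -0.  ] [ 0.05  0.35 -0.93] 0.019288287196534228 [-176.68  211.66  128.63]
```

View pics/both4.png

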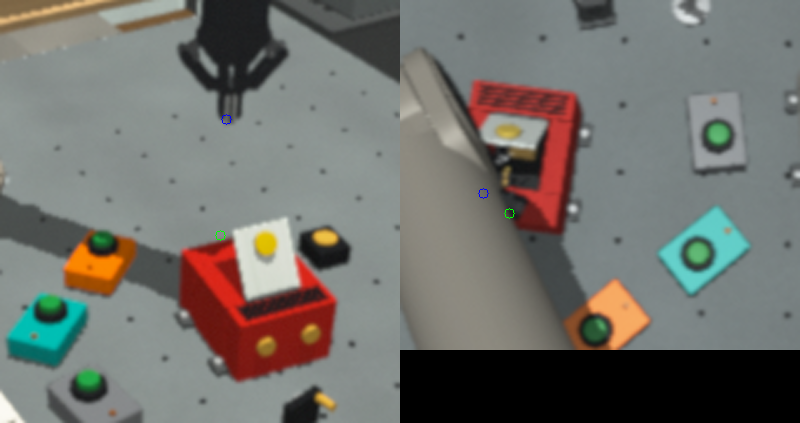

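The hatch is up: in the scene crop it stands at (265,258) with the pad at (265,243). I'll wait two seconds and check again.

>>> servo_tool([
  {"x":0,"y":0,"z":0,"spin":0},
  {"x":0,"y":0,"z":0,"spin":0},
  {"x":0,"y":0,"z":0,"spin":0},
  {"x":0,"y":0,"z":0,"spin":0},
  {"x":0,"y":0,"z":0,"spin":0},
  {"x":0,"y":0,"z":0,"spin":0},
  {"x":0,"y":0,"z":0,"spin":0},
  {"x":0,"y":0,"z":0,"spin":0},
  {"x":0,"y":0,"z":0,"spin":0},
  {"x":0,"y":0,"z":0,"spin":0},
  {"x":0,"y":0,"z":0,"spin":0},
  {"x":0,"y":0,"z":0,"spin":0},
])

```text
t: 7.92
tool_pos: [467.5, 234.3, 278.6]
tool_rot: [-2.655, -1.679, -0.0]
ft_force: [-0.2, 0.2, 0.8]
opening: -0.3
```

>>> servo_tool([
  {"x":0,"y":0,"z":0,"spin":0},
  {"x":0,"y":0,"z":0,"spin":0},
  {"x":0,"y":0,"z":0,"spin":0},
  {"x":0,"y":0,"z":0,"spin":0},
  {"x":0,"y":0,"z":0,"spin":0},
  {"x":0,"y":0,"z":0,"spin":0},
])

```text
t: 8.68
tool_pos: [467.5, 234.3, 278.6]
tool_rot: [-2.655, -1.679, -0.0]
ft_force: [-0.1, 0.2, -0.3]
opening: 0.4
```

```bash
python3 -c "
from look import *
look('5',{'scene':(230,60,400,240),'top':(170,150,330,290)},98,[583,-16,150])
# expected open pad centre: hinge = pad + 62 x
h=np.array([530,236,90.]);a=-0.09
x=np.array([np.cos(a),np.sin(a),0]);hp=h+62*x
for th in(0,.8,1.0):
  p=hp-x*62*np.cos(th)+[0,0,62*np.sin(th)]+8*(x*np.sin(th)+np.array([0,0,np.cos(th)]));print(th,p,proj('scene',p),proj('top',p))
m={}
for n,b in(('scene',(330,145,355,180)),('top',(195,195,225,210))):
  im=cv2.imread(f'pics/{n}5.png');k=cv2.inRange(cv2.cvtColor(im,cv2.COLOR_BGR2HSV)[b[1]:b[3],b[0]:b[2]],(20,120,120),(35,255,255));ys,xs=np.nonzero(k);print(n,xs.mean()+b[0],ys.mean()+b[1],len(xs))
"
```

```text
scene [np.float64(326.43410411833867), np.float64(110.74391564174621)] [np.float64(323.665275326691), np.float64(159.97695716088236)]
top [np.float64(203.54460707965384), np.float64(227.43401463631162)] [np.float64(213.6138382767076), np.float64(235.40205214323848)]
8.775 [467.47 234.3  278.59] [-2.66 -1.68 -0.  ] [ 0.05  0.04 -0.91] 0.07817097960057791 [-176.66  211.63  128.59]
0 [530. 236.  98.] [np.float64(335.67998543432884), np.float64(170.39469473257685)] [np.float64(214.16429105870748), np.float64(214.91598063712735)]
0.8 [554.44 233.79 140.05] [np.float64(340.78835137434834), np.float64(162.77485562425522)] [np.float64(213.0795165453149), np.float64(204.24759799234062)]
1.0 [565.09 232.83 146.49] [np.float64(342.8092669427723), np.float64(162.84684313169174)] [np.float64(213.24679925073787), np.float64(200.25967560266477)]
scene 342.5584415584416 163.24675324675326 77
top 212.86206896551724 202.31034482758622 29
```

View pics/both5.png

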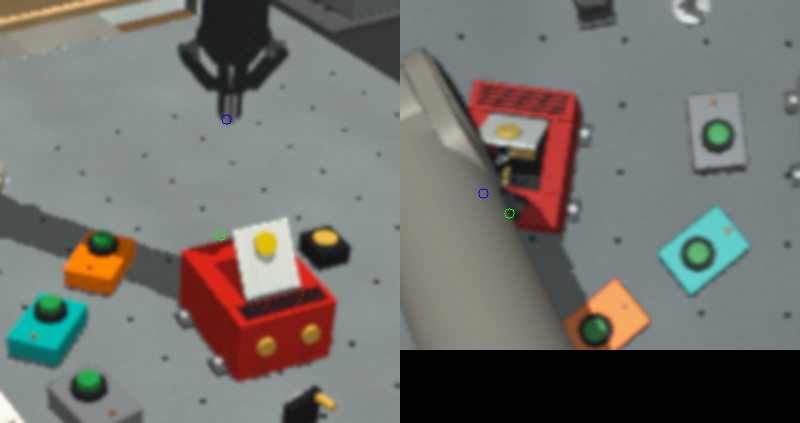

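Identical after 2.4 s more, and the pad projects where a 1.0 rad opening predicts. On to the green button.

>>> servo_tool([
  {"x":-12,"y":15,"z":0,"spin":0},
  {"x":-25,"y":30,"z":0,"spin":0},
  {"x":-30,"y":36,"z":0,"spin":0},
  {"x":-30,"y":36,"z":0,"spin":0},
  {"x":-30,"y":36,"z":0,"spin":0},
  {"x":-30,"y":36,"z":15,"spin":0},
  {"x":-15,"y":18,"z":35,"spin":0},
  {"x":-5,"y":6,"z":45,"spin":0},
  {"x":0,"y":0,"z":40,"spin":0},
  {"x":0,"y":0,"z":20,"spin":0},
  {"x":0,"y":0,"z":5,"spin":0},
  {"x":0,"y":0,"z":0,"spin":0},
])

```text
t: 10.28
tool_pos: [584.4, -16.9, 119.0]
tool_rot: [2.655, 1.679, 0.001]
ft_force: [-0.8, -0.3, -0.1]
opening: -0.1
```

```bash
python3 -c "
from look import *
look('6',{'scene':(210,150,330,270),'top':(240,150,340,250)},57,[584,-17,80])"
```

```text
scene [np.float64(266.36780279737593), np.float64(206.880007378235)] [np.float64(266.9325852459652), np.float64(219.88916919467593)]
top [np.float64(297.78584426649485), np.float64(198.73402828697115)] [np.float64(297.1943761485547), np.float64(201.85269040953318)]
10.375 [584.91 -16.84 119.76] [2.65 1.68 0.  ] [ 0.39 -0.64  0.38] 0.2629425605690541 [-0.58 -0.82 39.76]
```

View pics/both6.png

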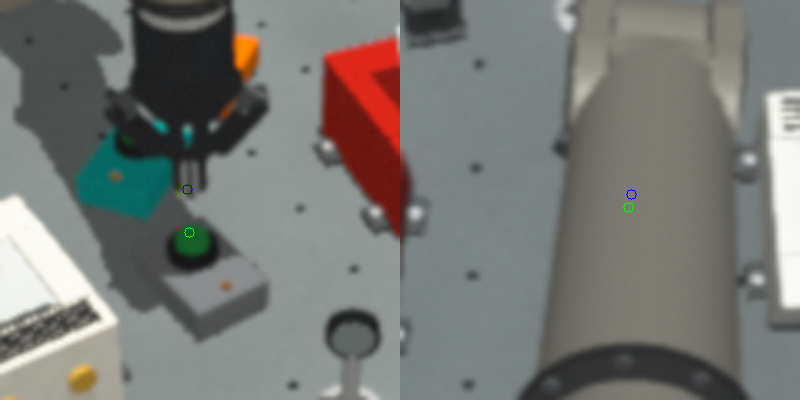

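>>> servo_tool([
  {"x":0,"y":0,"z":10,"spin":0},
  {"x":0,"y":0,"z":15,"spin":0},
  {"x":0,"y":0,"z":10,"spin":0},
  {"x":0,"y":0,"z":5,"spin":0},
  {"x":0,"y":0,"z":0,"spin":0},
])

```text
t: 11.0
tool_pos: [583.8, -16.9, 78.0]
tool_rot: [-2.655, -1.679, 0.001]
ft_force: [-0.9, 0.0, -0.8]
opening: -0.1
```

```bash
python3 -c "
from look import *
look('7',{'scene':(210,150,330,270)},57,[584,-17,74])"
```

```text
scene [np.float64(266.71624568976847), np.float64(218.51158095981074)] [np.float64(266.7706459907196), np.float64(219.7562746240803)]
11.05 [584.1  -16.96  78.45] [-2.66 -1.68  0.  ] [ 0.02 -1.17 -0.18] 0.459976469866665 [-0.08 -0.07  4.45]
```

View pics/both7.png

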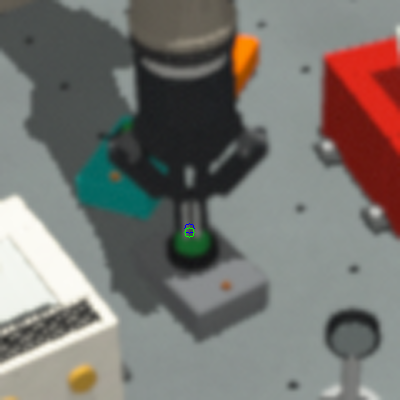

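>>> servo_tool([
  {"x":1,"y":2,"z":2,"spin":0},
  {"x":0,"y":0,"z":3,"spin":0},
  {"x":0,"y":0,"z":1,"spin":0},
  {"x":0,"y":0,"z":0,"spin":0},
])

```text
t: 11.55
tool_pos: [586.8, -16.8, 72.8]
tool_rot: [2.655, 1.679, 0.001]
ft_force: [0.8, 0.0, 2.2]
opening: 0.1
```

>>> servo_tool([
  {"x":0,"y":0,"z":1.5,"spin":0},
  {"x":0,"y":0,"z":1.5,"spin":0},
  {"x":0,"y":0,"z":0,"spin":0},
])

```text
t: 11.92
tool_pos: [586.8, -16.8, 69.7]
tool_rot: [2.655, 1.679, 0.001]
ft_force: [1.8, 0.4, 3.0]
opening: -0.0
```

>>> servo_tool([
  {"x":0,"y":0,"z":1,"spin":0},
  {"x":0,"y":0,"z":0.7,"spin":0},
  {"x":0,"y":0,"z":0,"spin":0},
])

```text
t: 12.3
tool_pos: [586.7, -16.8, 68.1]
tool_rot: [2.655, 1.679, 0.001]
ft_force: [1.9, 0.9, 4.8]
opening: -0.1
```

>>> servo_tool([
  {"x":0,"y":0,"z":0.7,"spin":0},
  {"x":0,"y":0,"z":0.3,"spin":0},
  {"x":0,"y":0,"z":0,"spin":0},
])

```text
t: 12.68
tool_pos: [586.8, -16.8, 67.9]
tool_rot: [2.655, 1.679, 0.002]
ft_force: [-1.8, 0.8, 12.2]
opening: -0.1
```

Hard stop at z≈67.9 with 12 N, so the button is fully down. Retract straight up, then back away from everything.

>>> servo_tool([
  {"x":0,"y":0,"z":-5,"spin":0},
  {"x":0,"y":0,"z":-15,"spin":0},
  {"x":0,"y":0,"z":-35,"spin":0},
  {"x":0,"y":0,"z":-50,"spin":0},
  {"x":0,"y":0,"z":-50,"spin":0},
  {"x":-10,"y":-20,"z":-40,"spin":0},
  {"x":-20,"y":-40,"z":-10,"spin":0},
  {"x":-20,"y":-40,"z":0,"spin":0},
  {"x":-10,"y":-20,"z":0,"spin":0},
  {"x":0,"y":0,"z":0,"spin":0},
  {"x":0,"y":0,"z":0,"spin":0},
])

```text
t: 14.05
tool_pos: [452.6, -19.6, 272.1]
tool_rot: [2.655, 1.679, 0.0]
ft_force: [0.9, 0.2, 0.4]
opening: 0.2
```

```bash
python3 -c "
from look import *
look('8',{'scene':(140,60,400,340),'top':(170,130,450,340)},57,[584,-17,80])
for n,b in(('scene',(250,210,290,245)),('top',(283,185,312,222))):
 for t in '08':
  im=cv2.imread(f'pics/{n}{t}.png');k=cv2.inRange(cv2.cvtColor(im,cv2.COLOR_BGR2HSV)[b[1]:b[3],b[0]:b[2]],(45,90,40),(80,255,255));ys,xs=np.nonzero(k);print(n,t,xs.mean()+b[0] if len(xs) else 0,ys.mean()+b[1] if len(xs) else 0,len(xs))
"
```

```text
scene [np.float64(240.65698682696035), np.float64(133.79798136948537)] [np.float64(245.42118690566485), np.float64(193.59455291152784)]
top [np.float64(300.48221936591625), np.float64(235.45666018067269)] [np.float64(297.4600000821745), np.float64(243.58798396675783)]
14.15 [452.91 -19.6  271.89] [ 2.65  1.68 -0.  ] [-0.09 -0.17 -0.42] 0.06254789709622034 [ 58.59 117.32 191.88]
scene 0 267.2173913043478 221.75 92
scene 8 267.16483516483515 221.7802197802198 91
top 0 296.92857142857144 203.0 70
top 8 0 0 0
```

View pics/both8.png

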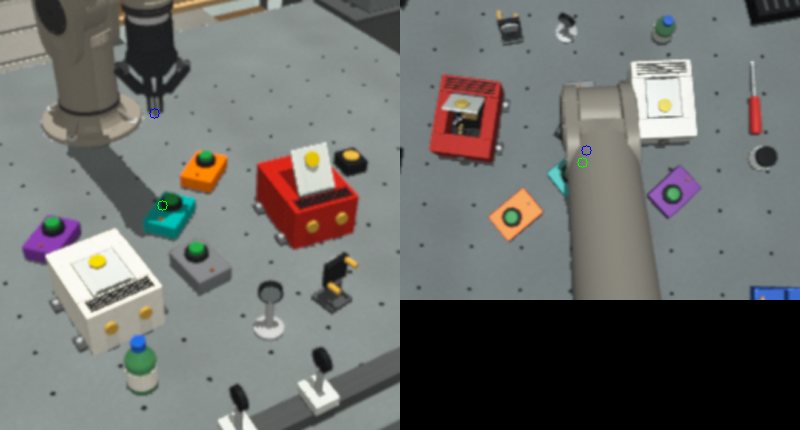

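The red hatch is open and the white one is shut. The button is back up at its original pixel (267.2, 221.8), the box has not moved, and the arm is clear.

```bash
python3 -c "
from rig import order
print(order.close_job())"
```

```text
the job is handed in; nothing more can be done
None
```

The job is done and handed in at about 14 s: the red hatch is open and the green button has been pressed and is back up.

- **Hatch:** I pressed the red head's yellow pad once with closed fingertips. Contact came at tool height z ≈ 115 mm and the stop at 109.5 mm with 11.6 N. I let go and kept clear. Pictures about 1.5 s and 4 s after release showed the hatch in the same place, with the pad about where a 1.0 rad opening predicts (within 0.5 px in the scene camera, 2 px in the top camera).
- **Button:** After that I pressed the grey box's green button to its hard stop, at z ≈ 67.9 mm with 12.2 N, then lifted straight up and moved away.
- **Last picture:** The hatch is still open and the white head is shut. The button is up and the grey box is within 0.1 px of its starting place. No other object looks moved, and the tool force is about zero.

**Checks that failed or disagreed:**
- My first move call was refused because the "spin" key was missing; nothing moved.
- The two cameras differed by about 8–10 mm in x for the pad and button, so I aimed between them and checked by hovering above each and by the contact height.
- The arm hid the grey box from the top camera at the end, so its final position is confirmed only from the scene camera.

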